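# Sort the reading station's things into their trays

## Robot

A 6-joint arm with a two-finger parallel gripper is mounted at the origin on a cart in front of the work surface, level with it; the furniture and walls round the work are solid. World frame = base frame: x ahead of the robot, y to its left, z up, the work surface at z = 0. Lengths are in m, angles in rad, forces in N, time in s.
With the tool pointing down it reaches from about 0.25 to 0.775 m from the base axis. Payload 4 kg.
Tool frame: the origin (TCP) lies midway between the tips of the shut fingers; the grasp point (between the pads) lies 19 mm behind it (robot.hold_point_z is the distance from the TCP to the grasp point, in m); z points along the fingers, y is the line along which they close (so a half turn about z gives the same grasp; the last joint's range is limited). The gripper opens to 94 mm and grips with 3 to 60 N. Pads are 16 mm wide; open, the fingers measure 119 mm over their backs; the gripper's body (75 mm by 177 mm) begins 78 mm behind the grasp point.
Start: joints at [1.143, 0.087, 1.371, -0, 1.684, -0.103], TCP at [0.176, 0.521, 0.18] pointing down, gripper open.
Joint ranges: [-3.1, 3.1], [-0.76, 2.03], [0.27, 2.55], [-1.08, 4.22], [0.17, 2.65], [-2.57, 2.57]. Speed limits (rad/s): [2.79, 2.79, 3.14, 3.14, 3.14, 3.14].

## Interface

Orientations are given as [roll, pitch, yaw] about the fixed x, y, z axes, in that order (R = Rz(yaw) Ry(pitch) Rx(roll)).
In Python, from bench import readout, imaging, robot gives the robot as it stands.
- The arm moves only by the tool carry_out, never from a script. Its argument "motion" is text: rows parted by semicolons, each of 7 numbers parted by spaces: the shift along the tool's x, y, z each as a share of 200 mm, from -1 to 1, then the turn, a rotation vector about the tool's x, y, z each as a share of 120 degrees, from -1 to 1, then the opening, from 0 (shut) to 1 (fully open). A call has 1 to 12 rows; each row shifts and turns the commanded pose from where the row before left it, along the tool's axes as they then stand; what a row does not reach is not made up. A row lasts 1/8 s, in which the tool goes at most 62.5 mm and 10.7 degrees, less where a joint would pass 70% of its speed; a pose out of reach is approached as far as the arm can. A call with a number of a shift or a turn outside -1 to 1 is refused whole. A call with a gripper value outside its range is refused whole. The fingers move at their own pace and stop on an object; the grip force is fixed at half the most. Time passes only in rows, so rows that do not move let the fingers close. It gives the time, the measured TCP pose, the force, the opening and the grip force at its end, in the units of the state.
- readout.get_obs(): the state, without advancing time (a new reading comes with each control period).
- imaging.snapshot(name): name is "scene" or "top"; returns a dict with "pixels" (384x512x3 uint8, red, green, blue), "fx", "fy", "cx", "cy" (pixels), "dist_coeffs" ([k1, k2, p1, p2, k3] as OpenCV has them; the pictures are not rectified), "R" (3x3) and "t" (3): a world point X has camera coordinates R X + t. Camera axes: x right, y down, z forward; pixel columns grow to the right and rows downward; lengths in m; the calibration is good to about 2 mm. A picture is of the moment at which its call begins. There is no depth.
- robot.close_job(): hands the job in; it is judged then, once.
The state is a dict: "time": time; "joint_positions": joint angles; "qvel": joint speeds; "joint_torque": joint torques, N m; "tool_pos": TCP position; "ee_rot": TCP orientation; "wrist_force": force on the tool from outside, world axes, zero at the start; "wrist_torque": the same for the moment, N m; "width": finger opening in m; "finger_force": force on a finger pad.
Only numpy, scipy, OpenCV 4.12 (cv2) and the standard library are available. Lean on these libraries where they do the work, as an engineer would, in place of code of your own. Each camera call takes 0.05 s, during which the arm holds its last target. There are 200 camera calls.

## Task

Tidy the mixed row at the front of the bench into the three trays behind it: stand the two specimen cups in the large two-bay tray, one in each bay, stand the two small bottles in the small two-bay tray, one in each bay (either way round), and lay the marker flat inside the undivided tray. Keep cups and bottles upright all the time, and leave the calculator and the tip box where they are. Finish with everything let go and at rest.

Things in the scene. Friction and masses are not known exactly. Their poses are not given: they have to be found in the camera images.
- cup_a: specimen cup standing upright: white beaker, body about 50 mm across up to 58 mm height, with a wider yellow screw lid 57.6 mm across from 58 to 71 mm height, total 71 mm tall, 45 g. Its lid is screwed on; it can be gripped across the lid from above. One of two alike cups (cup_b is the other); the two are interchangeable. Origin: centre of its underside, z up along its axis
- cup_b: specimen cup standing upright: white beaker, body about 50 mm across up to 58 mm height, with a wider yellow screw lid 57.6 mm across from 58 to 71 mm height, total 71 mm tall, 45 g. Its lid is screwed on; it can be gripped across the lid from above. One of two alike cups (cup_a is the other); the two are interchangeable. Origin: centre of its underside, z up along its axis
- stain_bottle: small reagent bottle standing upright: round purple and white body 38 mm across up to 74 mm height (shoulder included), narrower red screw cap 25 mm across, total 84 mm tall, 50 g. Grip round the body. Origin: centre of its underside, z up along its axis
- oil_bottle: small dropper bottle standing upright, the slimmest of the four upright things: round brown body 29 mm across up to 60 mm height, black cap 20 mm across above, total 76 mm tall, 30 g. Grip round the body. Origin: centre of its underside, z up along its axis
- marker: felt marker lying flat on the worktop: white body with blue cap, flat-sided, 138 mm long, 11 mm wide, 11 mm high (13 mm with its clip), 12 g. Pinch across the 11 mm width at the middle. Origin: middle of its length, on its underside; y along its length, x across, z up
- cup_tray: the larger grey plastic tray, a 12 mm thick cross wall makes two square bays: 168 mm long, 82 mm wide, 20 mm high, walls and floor 4 mm thick. Bays 74 x 74 mm inside, bay centres at y = +43 and -43 mm, the bay floor at z = 4 mm. Fixed to the worktop; a thumb tab sticks out 5 mm at each end. Origin: centre of its underside; x across, y along its length (within 7 degrees of world y), z up.
- bottle_tray: the smaller grey plastic tray, a 12 mm thick cross wall makes two square bays: 128 mm long, 62 mm wide, 20 mm high, walls and floor 4 mm thick. Bays 54 x 54 mm inside, bay centres at y = +33 and -33 mm, the bay floor at z = 4 mm. Fixed to the worktop; a thumb tab sticks out 5 mm at each end. Origin: centre of its underside; x across, y along its length (within 7 degrees of world y), z up.
- pen_tray: the undivided steel tray with the lowest rim: 164 mm long, 92 mm wide, 10 mm high, walls and floor 4 mm thick, inside 156 x 84 mm, its floor at z = 4 mm. Fixed to the worktop; a thumb tab sticks out 5 mm at each end. Origin: centre of its underside; x across, y along its length (within 7 degrees of world y), z up.
- calculator: bystander: black pocket calculator lying loose at the right of the work, 115 x 68 x 13 mm. Origin: centre of its underside. Not part of the job
- tip_box: bystander: closed blue box with a pale lid, standing loose behind the trays, left of the middle, 93 x 67 x 61 mm. Origin: centre of its underside. Not part of the job. (A fixed microscope about 0.4 m tall stands left of the work, around x 0.45 to 0.72 m, y 0.32 to 0.53 m: do not swing the arm through it; a monitor stands behind the trays.)
Not all that is in view belongs to the job. There is more than one size of the oil_bottle; the one meant has the size given above.

How it is judged:
At the end, for the whole second after the job is handed in: Cups upright (0.06 rad) on the floors of separate bays of the large divided tray (14 mm of bay centre), bottles likewise in the small one (14.5 mm), marker level on the undivided tray's floor (middle within 40 mm across, 13 mm along); all at rest, released; calculator, tip box moved under 40 mm ((((x of cup_a in the frame of cup_tray between -0.014 and 0.014 m and y of cup_a in the frame of cup_tray between 0.029 and 0.057 m and z of cup_a in the frame of cup_tray between 0.001 and 0.007 m) and (x of cup_b in the frame of cup_tray between -0.014 and 0.014 m and y of cup_b in the frame of cup_tray between -0.057 and -0.029 m and z of cup_b in the frame of cup_tray between 0.001 and 0.007 m)) or ((x of cup_a in the frame of cup_tray between -0.014 and 0.014 m and y of cup_a in the frame of cup_tray between -0.057 and -0.029 m and z of cup_a in the frame of cup_tray between 0.001 and 0.007 m) and (x of cup_b in the frame of cup_tray between -0.014 and 0.014 m and y of cup_b in the frame of cup_tray between 0.029 and 0.057 m and z of cup_b in the frame of cup_tray between 0.001 and 0.007 m))) and (((x of stain_bottle in the frame of bottle_tray between -0.0145 and 0.0145 m and y of stain_bottle in the frame of bottle_tray between 0.0185 and 0.0475 m and z of stain_bottle in the frame of bottle_tray between 0.001 and 0.007 m) and (x of oil_bottle in the frame of bottle_tray between -0.0145 and 0.0145 m and y of oil_bottle in the frame of bottle_tray between -0.0475 and -0.0185 m and z of oil_bottle in the frame of bottle_tray between 0.001 and 0.007 m)) or ((x of stain_bottle in the frame of bottle_tray between -0.0145 and 0.0145 m and y of stain_bottle in the frame of bottle_tray between -0.0475 and -0.0185 m and z of stain_bottle in the frame of bottle_tray between 0.001 and 0.007 m) and (x of oil_bottle in the frame of bottle_tray between -0.0145 and 0.0145 m and y of oil_bottle in the frame of bottle_tray between 0.0185 and 0.0475 m and z of oil_bottle in the frame of bottle_tray between 0.001 and 0.007 m))) and angle between each of cup_a, cup_b, stain_bottle, oil_bottle's own z axis and vertical below 0.06 rad and x of marker in the frame of pen_tray between -0.04 and 0.04 m and y of marker in the frame of pen_tray between -0.013 and 0.013 m and z of marker in the frame of pen_tray between -0.002 and 0.02 m and angle between marker's own y axis and vertical between 1.5258 and 1.6158 rad and linear speed of each of cup_a, cup_b, stain_bottle, oil_bottle, marker below 0.01 m/s and distance of each of calculator, tip_box from where it was at the start of the episode below 0.04 m); the robot touches nothing.
It fails at once if a cup or bottle is tipped by more than about 35 degrees (angle between any of cup_a, cup_b, stain_bottle, oil_bottle's own z axis and vertical above 0.6 rad).
It fails at once if the calculator or the tip box is moved by more than 40 mm (distance of any of calculator, tip_box from where it was at the start of the episode above 0.04 m).
It also fails if it takes over 128 s, if anything falls off the work surface, if the arm or the gripper's body presses on something with over 40 N, if the wrist force passes 120 N, or if a joint passes its speed limit or range.

## Working session

There is one attempt and no reset: what is moved stays moved. The work goes in short steps, Python scripts to look and compute and a tool call to move; the robot and the scene stay as the last step left them, time stands still between calls to the robot, and variables do not carry over. Pictures are saved under pics/ and viewed, at most 14 in all, crops included, and the job is handed in when it is done.

Besides the shell and the picture viewer there is one more tool, called after "Request:" in YAML: its name, and indented under it one key for each argument. carry_out: Moves the arm, as the interface text tells. Its arguments: {"type":"object","properties":{"motion":{"type":"string"}},"required":["motion"]}

```bash
mkdir -p pics; python3 - <<'E'
from bench import readout, imaging, robot
import cv2,numpy as np
o=readout.get_obs(); print({k:np.round(v,3) for k,v in o.items()}, robot.hold_point_z)
for n in("scene","top"):
    s=imaging.snapshot(n); cv2.imwrite(f"pics/{n}0.png",cv2.resize(s["pixels"][:,:,::-1],(800,600),interpolation=cv2.INTER_CUBIC))
    print(n,s["fx"],s["cx"],s["cy"],s["dist_coeffs"],np.round(s["R"],3).tolist(),s["t"], -np.array(s["R"]).T@s["t"])
E
```

```text
{'time': np.float64(0.0), 'joint_positions': array([ 1.143,  0.088,  1.372,  0.   ,  1.684, -0.103]), 'qvel': array([-0.002, -0.001,  0.   ,  0.   , -0.001, -0.   ]), 'joint_torque': array([-0.0000e+00, -3.4019e+01, -3.0243e+01,  7.2000e-02,  3.3000e-02,
       -0.0000e+00]), 'tool_pos': array([0.175, 0.521, 0.179]), 'ee_rot': array([-3.139, -0.   ,  2.817]), 'wrist_force': array([-0.21 , -0.146, -0.129]), 'wrist_torque': array([-0.015, -0.024,  0.006]), 'finger_force': np.float64(0.0), 'width': np.float64(0.094)} 0.0188
scene 368.69754974513756 258.5324399668624 187.1010846305516 [-0.00107915  0.          0.          0.          0.        ] [[0.463, -0.886, 0.0], [-0.434, -0.227, -0.872], [0.773, 0.404, -0.489]] [-0.30388884  0.25344071  0.71131145] [-0.29903625 -0.49916015  0.56917578]
top 412.1642380449783 249.3069106817216 188.45386185068173 [-0.00864987  0.          0.          0.          0.        ] [[0.029, -0.999, 0.022], [-0.999, -0.03, -0.043], [0.044, -0.021, -0.999]] [-0.08048409  0.53951178  0.97469788] [ 0.49863363 -0.0434544   0.99853033]
```

View pics/scene0.png

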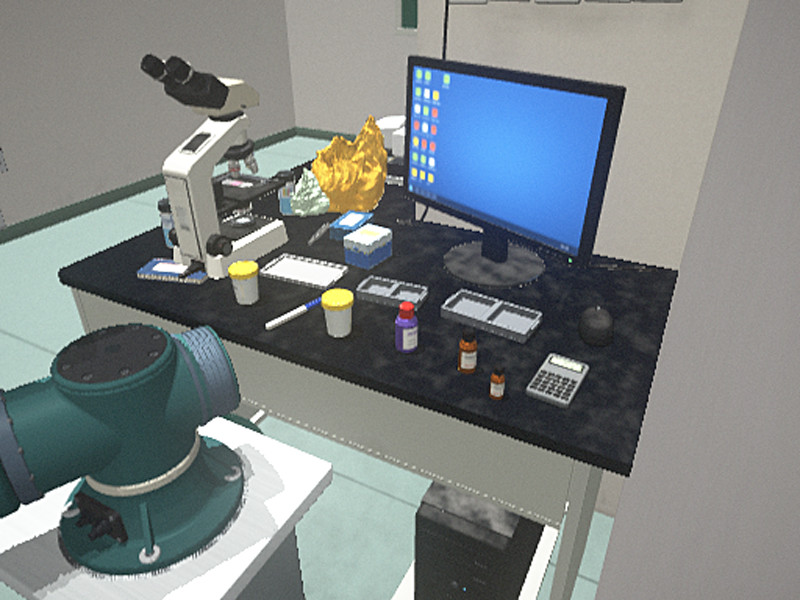

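View pics/top0.png

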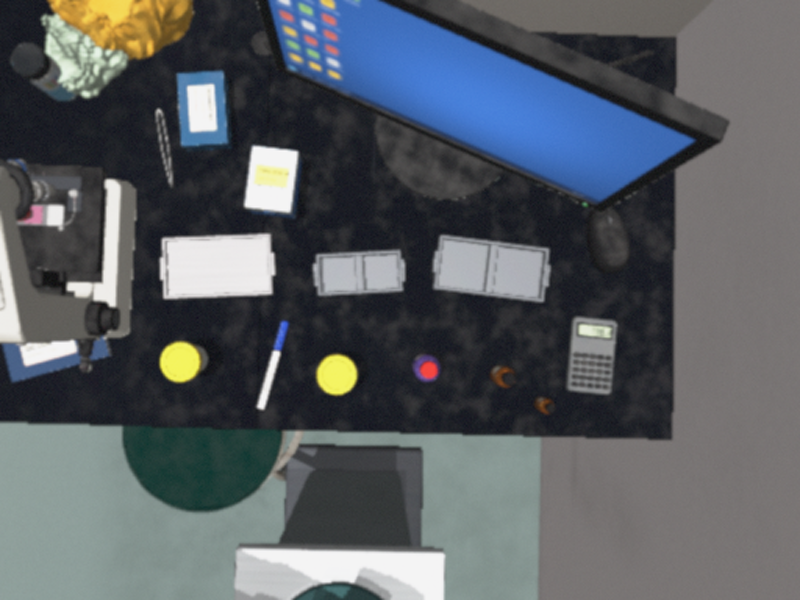

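The pictures show the left cup at scene (243,283) / top (180,362), the other cup at (338,313) / (337,375), and the stain bottle at (406,328) / (428,368). The marker is at top (272,365), and the trays run pen, bottle, cup from left to right at top y≈270. There are two brown bottles, at scene (468,355) / top (502,376) and scene (497,385) / top (544,405). I'll measure both to choose between them.

```bash
cat > v.py <<'E'
import cv2,numpy as np
from bench import readout, imaging, robot
def cam(n):
    s=imaging.snapshot(n); s["K"]=np.array([[s["fx"],0,s["cx"]],[0,s["fy"],s["cy"]],[0,0,1.]])
    s["R"]=np.array(s["R"]); s["t"]=np.array(s["t"]); s["C"]=-s["R"].T@s["t"]
    s["hsv"]=cv2.cvtColor(s["pixels"],cv2.COLOR_RGB2HSV); return s
def rays(s,p):
    u=cv2.undistortPoints(np.array(p,float).reshape(-1,1,2),s["K"],np.array(s["dist_coeffs"])).reshape(-1,2)
    return np.c_[u,np.ones(len(u))]@s["R"]
def plane(s,p,z):
    d=rays(s,p); return s["C"]+d*((z-s["C"][2])/d[:,2])[:,None]
def tri(a,pa,b,pb):
    u,v=rays(a,[pa])[0],rays(b,[pb])[0]
    k=np.linalg.lstsq(np.c_[u,-v],b["C"]-a["C"],rcond=None)[0]
    P,Q=a["C"]+k[0]*u,b["C"]+k[1]*v; return (P+Q)/2,np.linalg.norm(P-Q)
def blobs(s,lo,hi,amin,box=None,close=0):
    m=cv2.inRange(s["hsv"],np.array(lo),np.array(hi))
    if box: k=np.zeros_like(m); x0,y0,x1,y1=box; k[y0:y1,x0:x1]=255; m&=k
    if close: m=cv2.morphologyEx(m,cv2.MORPH_CLOSE,np.ones((close,close),np.uint8))
    c=[x for x in cv2.findContours(m,cv2.RETR_EXTERNAL,cv2.CHAIN_APPROX_NONE)[0] if cv2.contourArea(x)>=amin]
    return sorted(c,key=lambda x:x[:,0,0].mean())
def cen(c):
    h=cv2.moments(cv2.convexHull(c)); return np.array([h["m10"]/h["m00"],h["m01"]/h["m00"]])
E
python3 - <<'E'
from v import *
np.set_printoptions(precision=4,suppress=True)
S,T=cam("scene"),cam("top")
bs=(130,160,360,260); bt=(95,140,400,275)
for n,lo,hi,a in(("yel",(20,110,110),(36,255,255),60),("red",(0,170,140),(6,255,255),15),("blue",(108,150,90),(125,255,255),10),("brown",(7,110,50),(18,255,255),8)):
    cs,ct=blobs(S,lo,hi,a,bs,3),blobs(T,lo,hi,a,bt,3)
    print(n,len(cs),len(ct))
    for c in cs: print("  S",cen(c),cv2.boundingRect(c),cv2.contourArea(c))
    for c in ct: print("  T",cen(c),cv2.boundingRect(c),cv2.contourArea(c))
    if len(cs)==len(ct):
        for a_,b_ in zip(cs,ct): print("  tri",*tri(S,cen(a_),T,cen(b_)))
print("pale")
for c in blobs(T,(0,0,95),(179,70,255),150,bt,5):
    r=cv2.minAreaRect(c); q=plane(T,cv2.boxPoints(r),0.02)
    print("  T",cen(c),r,"L",np.linalg.norm(q[1]-q[0]),np.linalg.norm(q[2]-q[1]),"c",plane(T,[cen(c)],0.02)[0,:2])
for c in blobs(S,(0,0,95),(179,70,255),60,bs,5): print("  S",cen(c),cv2.boundingRect(c),cv2.contourArea(c))
c=S["pixels"][195:265,240:350,::-1]; d=T["pixels"][215:270,255:365,::-1]
cv2.imwrite("pics/crop1.png",np.vstack([cv2.resize(c,(770,490),interpolation=2)[:300+190],]))
cv2.imwrite("pics/crop1.png",np.vstack([cv2.resize(c,(510,320),interpolation=2),cv2.resize(d,(510,255),interpolation=2)]))
E
```

```text
yel 2 2
  S [155.076  172.5058] (146, 167, 19, 12) 164.5
  S [215.321  191.1815] (206, 184, 20, 15) 223.0
  T [114.9945 231.1469] (102, 218, 27, 27) 528.5
  T [215.0685 239.4873] (202, 227, 27, 26) 522.0
  tri [0.4342 0.2357 0.0638] 0.0003149694961339818
  tri [0.4219 0.0108 0.0652] 0.000748335769037384
red 1 1
  S [259.6566 196.4545] (256, 194, 9, 7) 25.5
  T [273.9485 236.0515] (270, 232, 9, 9) 54.0
  tri [ 0.434  -0.1202  0.0782] 0.0016345584359950145
blue 0 1
  T [180.1957 214.0688] (176, 205, 9, 19) 62.5
brown 2 2
  S [298.5389 227.4175] (293, 217, 12, 22) 81.5
  S [317.7446 241.9654] (314, 239, 9, 7) 34.0
  T [321.332  240.6153] (314, 234, 15, 14) 75.0
  T [347.573  259.1818] (342, 255, 11, 10) 46.0
  tri [ 0.4227 -0.2368  0.0256] 0.0018595157763959137
  tri [ 0.3819 -0.3003  0.0302] 0.0012862177568997942
pale
  T [138.6682 169.9962] ((138.82569885253906, 169.96824645996094), (40.04731369018555, 74.21436309814453), 87.79740142822266) L 0.17531566900183287 0.09534803620769175 c [0.5771 0.1991]
  T [171.4989 242.7836] ((171.50942993164062, 242.71697998046875), (6.043863773345947,
[... 497 characters left out ...]
78.3565673828125, 227.07791137695312), (28.066078186035156, 47.35019302368164), 5.19442892074585) L 0.11270618780313243 0.06767892606290776 c [ 0.4586 -0.3749]
  S [171.3517 175.2093] (130, 160, 93, 35) 1358.0
  S [182.7995 202.6111] (170, 195, 27, 16) 111.0
  S [176.0533 242.1739] (130, 209, 138, 51) 2982.0
  S [216.1926 204.7865] (208, 194, 17, 22) 241.0
  S [249.8021 184.53  ] (228, 169, 46, 30) 547.5
  S [261.97   216.0411] (258, 209, 9, 15) 101.5
  S [299.4836 229.9692] (295, 225, 10, 11) 80.5
  S [300.3117 169.3977] (284, 160, 34, 22) 157.5
  S [315.3081 200.771 ] (282, 185, 65, 34) 1037.5
  S [333.778  170.4853] (319, 160, 30, 24) 353.5
  S [350.5851 242.4394] (337, 226, 23, 32) 443.0
```

View pics/crop1.png

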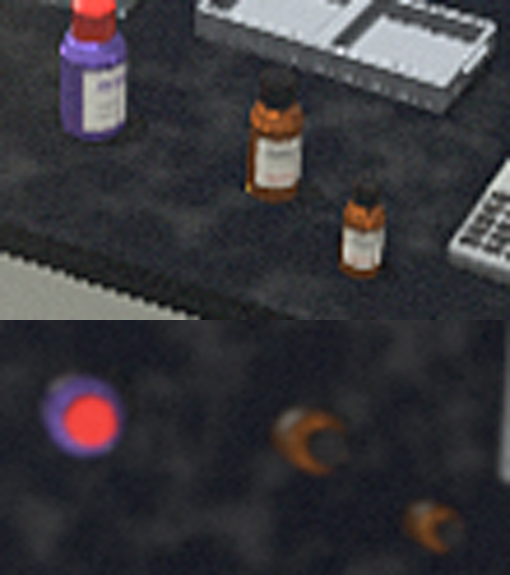

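The crop shows two brown bottles. The larger, at scene (298,227) / top (321,241), is about 11.2 px wide at 0.94 m, so about 29 mm. The smaller, at scene (318,242) / top (348,259), is about 22 mm. The larger is the oil_bottle. Next I'll measure the marker, the tray axes and the rim heights.

```bash
python3 - <<'E'
from v import *
np.set_printoptions(precision=4,suppress=True)
S,T=cam("scene"),cam("top")
bt=(95,140,400,275)
for n,i,z in(("pen",0,.01),("bot",2,.02),("cup",3,.02)):
    c=blobs(T,(0,0,95),(179,70,255),150,bt,5)[i]
    q=plane(T,cv2.boxPoints(cv2.minAreaRect(c)),z)[:,:2]
    e=[q[1]-q[0],q[2]-q[1]]; e=max(e,key=np.linalg.norm); e=e*np.sign(e[1]); e/=np.linalg.norm(e)
    ctr=q.mean(0); yaw=np.arctan2(-e[0],e[1]); print(n,"centre",ctr,plane(T,[cen(c)],z)[0,:2],"yaw deg",np.degrees(yaw))
    o={"bot":.033,"cup":.043}.get(n)
    if o: print("   bays",ctr+o*e,ctr-o*e)
# rim corners of the cup and bottle trays in both views
g=lambda a:cv2.inRange(a["hsv"],np.array((0,0,95)),np.array((179,70,255)))
for n,s,t in(("cup x-y-",(336,214.8),(350.3,192.6)),("cup x+y-",(347.2,200.4),(352,158.7)),):
    print(n,*tri(S,s,T,t))
ct=cen(blobs(T,(0,0,95),(179,70,255),150,bt,5)[1]); cb=cen(blobs(T,(108,150,90),(125,255,255),10,bt,3)[0])
m=blobs(T,(0,0,95),(179,70,255),150,bt,5)[1]; b=blobs(T,(108,150,90),(125,255,255),10,bt,3)[0]
pts=np.vstack([m,b])[:,0].astype(np.float32); r=cv2.minAreaRect(pts)
q=plane(T,cv2.boxPoints(r),.008)[:,:2]; e=max([q[1]-q[0],q[2]-q[1]],key=np.linalg.norm); e=e*np.sign(e[1])
print("marker",q.mean(0),"len",np.linalg.norm(e),"yaw deg",np.degrees(np.arctan2(-e[0],e[1])),"px",r[0])
ms=blobs(S,(0,0,120),(179,70,255),40,(165,185,210,215),1)
p=max(ms,key=cv2.contourArea); print("marker tri white",tri(S,cen(p),T,cen(m)))
print("oil top z.04",plane(T,[[321.9,240.9]],.04),"scene base",plane(S,[[298.8,237]],0),"mid",tri(S,(299.3,226),T,(321.9,240.9)))
E
```

```text
pen centre [0.5781 0.2011] [0.5779 0.2016] yaw deg 4.057749038170298
bot centre [ 0.5741 -0.0164] [ 0.5742 -0.0161] yaw deg 4.84827605413644
   bays [0.5713 0.0165] [ 0.5769 -0.0493]
cup centre [ 0.5872 -0.2178] [ 0.5871 -0.2176] yaw deg -5.276296138108519
   bays [ 0.5912 -0.175 ] [ 0.5833 -0.2607]
cup x-y- [ 0.5373 -0.3027  0.0172] 0.008084690826489367
cup x+y- [ 0.6198 -0.3073  0.0189] 0.002853724182670592
marker [0.4297 0.1115] len 0.140451072410386 yaw deg 76.14212794685781 px (174.20755004882812, 233.2736053466797)
marker tri white (array([0.4065, 0.1175, 0.0063]), np.float64(0.00013547901661434397))
oil top z.04 [[ 0.4236 -0.2362  0.04  ]] scene base [[ 0.4176 -0.2401  0.    ]] mid (array([ 0.4227, -0.2379,  0.0302]), np.float64(0.0005015597126267711))
```

The checks hold up: the cup lids are at about 0.064 m, the rim at about 0.018 m, and the marker is 140 mm long and lies mostly along x. I'll take the marker first, because the tool yaw (161°) is almost right for it (166°).

Request:
carry_out:
  motion: "-0.155 -0.128 0 0 0 0 0.5; -0.155 -0.128 0 0 0 0 0.5; -0.155 -0.128 0 0 0 0 0.5; -0.155 -0.128 0 0 0 0 0.5; -0.155 -0.128 0 0 0 0 0.5; -0.155 -0.128 0 0 0 0 0.5; -0.155 -0.128 0 0 0 0 0.5; -0.155 -0.128 0 0 0 0 0.5; -0.155 -0.128 0 0 0 0 0.5; -0.155 -0.128 0 0 0 0 0.5; -0.155 -0.128 0 0 0 0 0.5; -0.155 -0.128 0 0 0 -0.039 0.5"

```text
time: 1.8
tool_pos: [0.4306, 0.1102, 0.1801]
ee_rot: [3.141, 0.0, 2.901]
wrist_force: [0.3, 0.9, -0.2]
width: 0.0466
finger_force: 0.0
```

```bash
cat > g.py <<'E'
# usage: g.py x y z yawdeg : total shares from the measured pose to the target
import sys,numpy as np
from scipy.spatial.transform import Rotation as R
from bench import readout
o=readout.get_obs(); r=R.from_euler("xyz",o["ee_rot"]); a=[float(v) for v in sys.argv[1:5]]
g=R.from_euler("xyz",[np.pi,0,np.radians(a[3])])
print("t",round(float(o["time"]),2),"pos",np.round(o["tool_pos"],4),"yaw",np.round(np.degrees(o["ee_rot"]),1),"w",round(float(o["width"]),4),"F",np.round(o["wrist_force"],1),round(float(o["finger_force"]),1))
print("shift",np.round(r.inv().apply(np.array(a[:3])-o["tool_pos"])/.2,3),"turn",np.round((r.inv()*g).as_rotvec()/np.radians(120),3))
E
python3 g.py 0.4297 0.1115 0.003 166.1
```

```text
t 1.8 pos [0.4306 0.1102 0.1801] yaw [180.    0.  166.2] w 0.0466 F [ 0.3  0.9 -0.2] 0.0
shift [0.006 0.005 0.885] turn [0.    0.    0.001]
```

Request:
carry_out:
  motion: "0.006 0.005 0.15 0 0 0 0.5; 0 0 0.15 0 0 0 0.5; 0 0 0.15 0 0 0 0.5; 0 0 0.15 0 0 0 0.5; 0 0 0.15 0 0 0 0.5; 0 0 0.08 0 0 0 0.5; 0 0 0.045 0 0 0 0.5; 0 0 0 0 0 0 0; 0 0 0 0 0 0 0; 0 0 0 0 0 0 0; 0 0 0 0 0 0 0; 0 0 0 0 0 0 0"

```text
time: 3.3
tool_pos: [0.4293, 0.1127, 0.0052]
ee_rot: [3.141, 0.0, 2.899]
wrist_force: [-0.1, -0.5, -0.9]
width: 0.0013
finger_force: 0.0
```

The fingers shut on nothing, so I need to look.

```bash
python3 - <<'E'
from v import *
S,T=cam("scene"),cam("top")
a=cv2.resize(S["pixels"][150:250,130:290,::-1],(640,400),interpolation=2)
b=cv2.resize(T["pixels"][190:280,110:270,::-1],(356,200),interpolation=2)
a[200:,284:]=b
cv2.imwrite("pics/m1.png",a)
E
python3 g.py 0.4297 0.1115 0.003 166.1
```

```text
t 3.4 pos [0.4292 0.1127 0.0051] yaw [180.    0.  166.1] w 0.0004 F [-0.4 -0.3 -0.4] 0.0
shift [-0.004 -0.005  0.01 ] turn [ 0.  0. -0.]
```

View pics/m1.png

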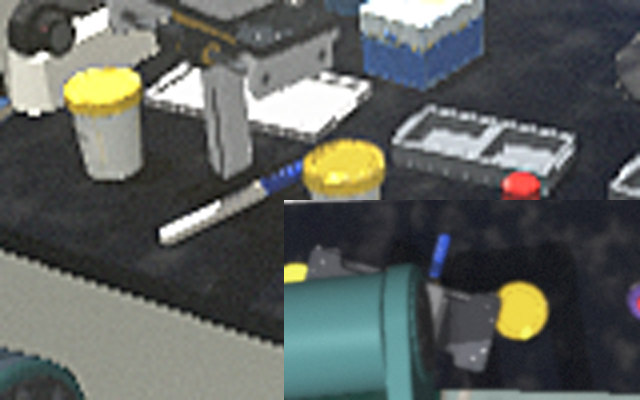

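The closed fingers stand on the +y side of the marker, with the fingertip at crop (232,170). The marker runs from (165,237) to (300,170). I'll back up and re-measure it with the arm out of the way.

Request:
carry_out:
  motion: "0 0 -0.15 0 0 0 0.6; 0 0 -0.15 0 0 0 0.6; 0 0 -0.15 0 0 0 0.6; 0 0 -0.1 0 0 0 0.6; 0 0.2 -0.1 0 0 0 0.6; 0 0.2 0 0 0 0 0.6; 0 0.2 0 0 0 0 0.6; 0 0.2 0 0 0 0 0.6; 0 0.2 0 0 0 0 0.6; 0 0.1 0 0 0 0 0.6; 0 0 0 0 0 0 0.6"

```text
time: 4.78
tool_pos: [0.4817, 0.3262, 0.1356]
ee_rot: [-3.14, -0.0, 2.9]
wrist_force: [-3.3, 0.3, 3.0]
width: 0.0566
finger_force: 1.3
```

```bash
cat > mk.py <<'E'
from v import *
np.set_printoptions(precision=4,suppress=True)
def marker(S,T):
    out=[]
    for s,box in((S,(165,185,235,215)),(T,(150,195,200,275))):
        w=max(blobs(s,(0,0,110),(179,80,255),25,box,1),key=cv2.contourArea); b=max(blobs(s,(105,110,60),(128,255,255),8,box,1),key=cv2.contourArea)
        out.append((cen(w),cen(b),np.vstack([w,b])[:,0].astype(np.float32)))
    (ws,bs,ps),(wt,bt,pt)=out
    for n,a,b in(("white",ws,wt),("blue",bs,bt)): print(n,a,b,*tri(S,a,T,b))
    q=plane(T,cv2.boxPoints(cv2.minAreaRect(pt)),.008)[:,:2]; e=max([q[1]-q[0],q[2]-q[1]],key=np.linalg.norm); e=e*np.sign(e[0])
    print("marker top",q.mean(0),"len",np.linalg.norm(e),"dir deg",np.degrees(np.arctan2(e[1],e[0])))
    q=plane(S,cv2.boxPoints(cv2.minAreaRect(ps)),.006)[:,:2]; e=max([q[1]-q[0],q[2]-q[1]],key=np.linalg.norm); e=e*np.sign(e[0])
    print("marker scene",q.mean(0),"len",np.linalg.norm(e),"dir deg",np.degrees(np.arctan2(e[1],e[0])))
if __name__=="__main__":
    S,T=cam("scene"),cam("top")
    try: marker(S,T)
    except Exception as x: print(x)
    a=cv2.resize(S["pixels"][150:250,130:290,::-1],(640,400),interpolation=2)
    b=cv2.resize(T["pixels"][190:280,110:270,::-1],(356,200),interpolation=2)
    a[200:,284:]=b
    cv2.imwrite("pics/m2.png",a)
E
python3 mk.py; python3 g.py 0.4297 0.1115 0.1 166.1
```

```text
white [216.2836 205.3622] [171.646  242.2376] [0.431  0.0748 0.0039] 0.09570447500170148
blue [200.3585 193.805 ] [179.6917 214.0542] [0.4746 0.1021 0.0047] 0.0034169066487682847
marker top [0.4307 0.1111] len 0.13943288732200723 dir deg -13.162264106799247
marker scene [0.4445 0.0497] len 0.11492527615346475 dir deg 84.72769870982602
t 4.88 pos [0.4818 0.3263 0.1355] yaw [180.   -0.  166.1] w 0.0561 F [-2.5 -0.5  1.9] 0.5
shift [-0.005 -1.105  0.177] turn [ 0. -0.  0.]
```

View pics/m2.png

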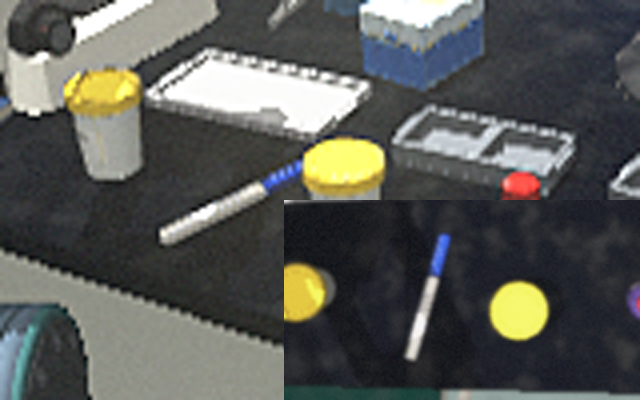

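The marker hasn't moved: it is still at (0.431, 0.111), running at −13.2° in the top view. In the previous picture the shut fingertips ended at scene px (188,194.5). The reported TCP projects to (189,199.7), so the tips appear about 15 mm above what is reported and closed over the marker. The arm is also touching something near the microscope, so I'll leave there first.

Request:
carry_out:
  motion: "0 -0.05 0 0 0 0 0.5; 0 -0.15 0 0 0 0 0.5; 0 -0.15 0 0 0 0 0.5; 0 -0.15 0 0 0 0 0.5; 0 -0.15 0 0 0 0 0.5; 0 -0.15 0 0 0 0 0.5; 0 -0.15 0 0 0 0 0.5; 0 -0.15 0 0 0 0 0; 0 0 0 0 0 0 0; 0 0 0 0 0 0 0; 0 0 0 0 0 0 0"

```text
time: 6.25
tool_pos: [0.4292, 0.1132, 0.1349]
ee_rot: [3.141, -0.0, 2.899]
wrist_force: [-0.4, -0.1, 0.1]
width: 0.01
finger_force: 0.0
```

```bash
python3 - <<'E'
from v import *
S,T=cam("scene"),cam("top"); o=readout.get_obs(); print(o["joint_positions"],o["tool_pos"],o["width"])
for s in(S,T): print(cv2.projectPoints(np.array([o["tool_pos"]]),cv2.Rodrigues(s["R"])[0],s["t"],s["K"],np.array(s["dist_coeffs"]))[0].ravel())
a=cv2.resize(S["pixels"][120:220,110:270,::-1],(800,500),interpolation=2)
cv2.imwrite("pics/m3.png",a)
E
python3 g.py 0.4307 0.1111 0.003 166.8
```

```text
[ 1.30056247e-01 -1.38898348e-01  1.68097937e+00  1.86706665e-04
  1.59971403e+00 -1.19869211e+00] [0.42917645 0.11328681 0.1348322 ] 0.0025585131659416915
[184.47989079 159.7204662 ]
[163.6419341  237.38196416]
t 6.35 pos [0.4292 0.1133 0.1348] yaw [180.   -0.  166.1] w 0.0026 F [0.2 0.4 0.4] 0.0
shift [-0.01  -0.009  0.659] turn [ 0.    -0.    -0.006]
```

View pics/m3.png

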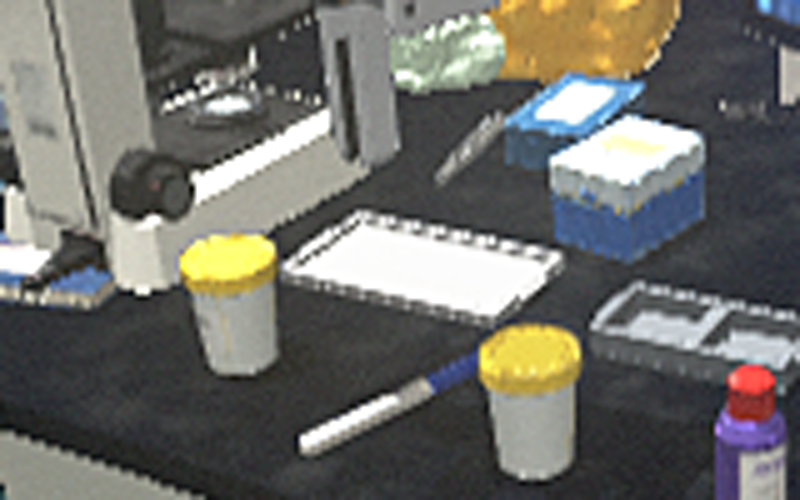

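The shut fingertips are at scene (183,154.4), while the reported TCP projects to (184.5,159.7). That is the same roughly 5 px, or about 15 mm, too high. I'll go down open with force-guarded steps to find the worktop.

Request:
carry_out:
  motion: "-0.01 -0.009 0.05 0 0 -0.006 0.5; 0 0 0.15 0 0 0 0.5; 0 0 0.15 0 0 0 0.5; 0 0 0.15 0 0 0 0.5; 0 0 0.1 0 0 0 0.5; 0 0 0.06 0 0 0 0.5; 0 0 0.02 0 0 0 0.5; 0 0 0.02 0 0 0 0.5"

```text
time: 7.35
tool_pos: [0.4314, 0.1106, -0.0046]
ee_rot: [3.141, 0.001, 2.911]
wrist_force: [-0.0, 0.0, 0.9]
width: 0.0471
finger_force: 0.0
```

Request:
carry_out:
  motion: "0 0 0.015 0 0 0 0.5; 0 0 0 0 0 0 0.5"

```text
time: 7.6
tool_pos: [0.4309, 0.1105, -0.0078]
ee_rot: [3.141, 0.001, 2.911]
wrist_force: [0.2, -0.4, -0.6]
width: 0.047
finger_force: 0.0
```

Request:
carry_out:
  motion: "0 0 0.01 0 0 0 0.5; 0 0 0.01 0 0 0 0.5; 0 0 0 0 0 0 0"

```text
time: 7.98
tool_pos: [0.4305, 0.1104, -0.0122]
ee_rot: [-3.142, -0.0, 2.911]
wrist_force: [0.2, -0.1, -0.0]
width: 0.04
finger_force: 0.0
```

Request:
carry_out:
  motion: "0 0 0 0 0 0 0; 0 0 0 0 0 0 0; 0 0 0 0 0 0 0; 0 0 0 0 0 0 0; 0 0 0 0 0 0 0"

```text
time: 8.6
tool_pos: [0.4307, 0.1105, -0.012]
ee_rot: [3.141, 0.0, 2.911]
wrist_force: [0.3, 0.5, -0.2]
width: 0.0003
finger_force: 0.0
```

```bash
python3 - <<'E'
from v import *
S,T=cam("scene"),cam("top"); o=readout.get_obs()
for s in(S,T): print(cv2.projectPoints(np.array([o["tool_pos"]]),cv2.Rodrigues(s["R"])[0],s["t"],s["K"],np.array(s["dist_coeffs"]))[0].ravel())
a=cv2.resize(S["pixels"][160:220,150:230,::-1],(800,600),interpolation=2)
b=cv2.resize(T["pixels"][200:270,130:210,::-1],(320,280),interpolation=2)
a[320:,480:]=b
cv2.imwrite("pics/m4.png",a)
E
```

```text
[190.40542209 204.64938309]
[175.99102212 232.25274332]
```

View pics/m4.png

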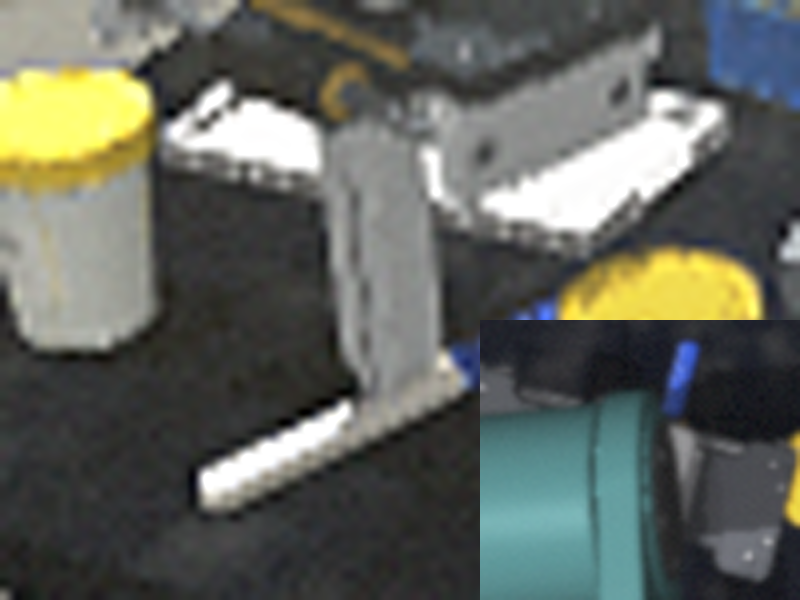

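The picture shows the shut tips at scene (190,199), just over the marker's upper edge. The reported TCP projects to (190,204.6), about 19 mm lower. So the reported TCP lies beyond the real tips, and I'll keep going down under guard.

Request:
carry_out:
  motion: "0 0 -0.02 0 0 0 0.5; 0 0 0 0 0 0 0.5; 0 0 0 0 0 0 0.5; 0 0 0 0 0 0 0.5; 0 0 0.02 0 0 0 0.5; 0 0 0.015 0 0 0 0.5; 0 0 0.015 0 0 0 0.5; 0 0 0 0 0 0 0.5"

```text
time: 9.7
tool_pos: [0.4302, 0.1104, -0.0185]
ee_rot: [-3.141, -0.001, 2.911]
wrist_force: [-0.1, 0.6, -0.1]
width: 0.047
finger_force: 0.0
```

Request:
carry_out:
  motion: "0 0 0.01 0 0 0 0.5; 0 0 0 0 0 0 0.5"

```text
time: 9.95
tool_pos: [0.4305, 0.1105, -0.0201]
ee_rot: [3.142, -0.0, 2.911]
wrist_force: [-0.5, -0.7, 0.7]
width: 0.0473
finger_force: 0.0
```

Request:
carry_out:
  motion: "0 0 0.01 0 0 0 0.5; 0 0 0 0 0 0 0.5"

```text
time: 10.2
tool_pos: [0.4305, 0.1104, -0.0222]
ee_rot: [-3.142, -0.0, 2.911]
wrist_force: [0.5, 0.6, 0.2]
width: 0.0468
finger_force: 0.0
```

Request:
carry_out:
  motion: "0 0 0 0 0 0 0; 0 0 0 0 0 0 0; 0 0 0 0 0 0 0; 0 0 0 0 0 0 0; 0 0 0 0 0 0 0; 0 0 0 0 0 0 0"

```text
time: 10.95
tool_pos: [0.4307, 0.1105, -0.022]
ee_rot: [3.141, 0.0, 2.911]
wrist_force: [-0.5, 0.0, 0.2]
width: 0.0104
finger_force: 30.0
```

It's gripped: width 10.4 mm, 30 N. The reported z at table level is about −0.024, which I'll use from here on. Now I'll lift and turn to the tray's axis.

Request:
carry_out:
  motion: "0 0 -0.1 0 0 0 0; 0 0 -0.17 0 0 0 0; 0 0 -0.17 0 0 0 0; 0 0 -0.17 0 0 0.07 0; 0 0 0 0 0 0.077 0; 0 0 0 0 0 0.077 0; 0 0 0 0 0 0.077 0; 0 0 0 0 0 0.077 0; 0 0 0 0 0 0.077 0; 0 0 0 0 0 0.077 0; 0 0 0 0 0 0.074 0; 0 0 0 0 0 0 0"

```text
time: 12.45
tool_pos: [0.4305, 0.1104, 0.0999]
ee_rot: [-3.141, -0.0, 1.644]
wrist_force: [0.7, -1.0, -0.6]
width: 0.0103
finger_force: 30.0
```

```bash
python3 g.py 0.570 0.2005 0.05 94.06; python3 - <<'E'
from v import *
np.set_printoptions(precision=4,suppress=True)
S,T=cam("scene"),cam("top")
a=cv2.resize(S["pixels"][110:230,130:290,::-1],(640,480),interpolation=2)
b=cv2.resize(T["pixels"][140:280,90:250,::-1],(320,280),interpolation=2)
a=np.vstack([a,np.zeros((0,640,3),np.uint8)]); a[200:,320:]=b
cv2.imwrite("pics/m5.png",a)
E
```

```text
t 12.45 pos [0.4305 0.1104 0.0999] yaw [-180.    -0.    94.2] w 0.0103 F [ 0.7 -1.  -0.6] 30.0
shift [0.399 0.728 0.249] turn [-0.    -0.     0.001]
```

View pics/m5.png

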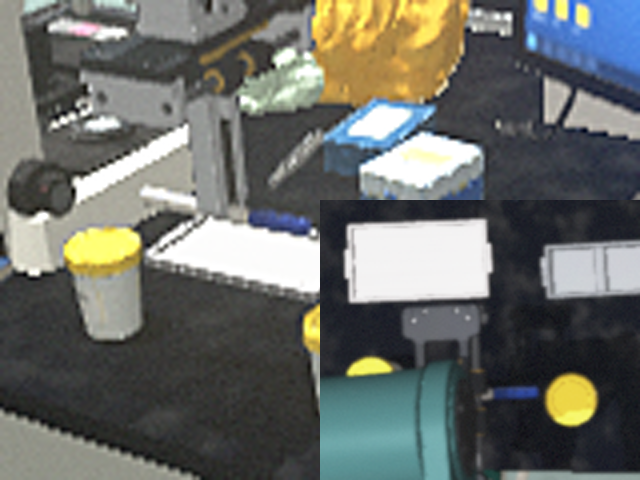

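The marker hangs level at mid-grip, white end at crop (143,190), blue end at (315,227), fingers at (235,210). Next, over the tray and down.

Request:
carry_out:
  motion: "0.08 0.146 0 0 0 0 0; 0.08 0.146 0 0 0 0 0; 0.08 0.146 0 0 0 0 0; 0.08 0.146 0 0 0 0 0; 0.08 0.146 0 0 0 0 0; 0 0 0.1 0 0 0 0; 0 0 0.1 0 0 0 0; 0 0 0.1 0 0 0 0; 0 0 0.1 0 0 0 0; 0 0 0.08 0 0 0 0; 0 0 0.06 0 0 0 0; 0 0 0.02 0 0 0 0"

```text
time: 14.05
tool_pos: [0.5702, 0.2005, -0.0129]
ee_rot: [-3.14, 0.0, 1.642]
wrist_force: [-0.7, -0.9, -0.5]
width: 0.0103
finger_force: 30.0
```

```bash
python3 g.py 0.570 0.2005 -0.017 94.06; python3 - <<'E'
from v import *
S=cam("scene")
cv2.imwrite("pics/m6.png",cv2.resize(S["pixels"][140:200,140:240,::-1],(800,480),interpolation=2))
E
```

```text
t 14.05 pos [ 0.5702  0.2005 -0.0129] yaw [-179.9    0.    94.1] w 0.0103 F [-0.7 -0.9 -0.5] 30.0
shift [ 0.    -0.001  0.021] turn [-0.001  0.     0.   ]
```

View pics/m6.png

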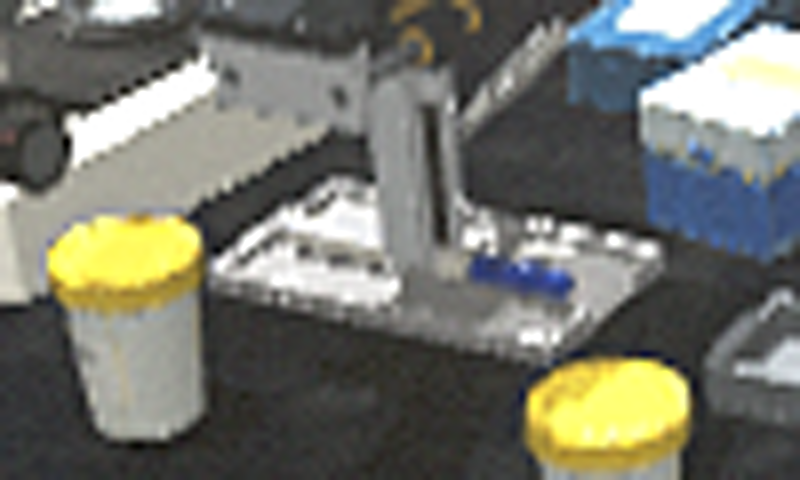

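The marker is between the tray's walls, with the blue end at crop (575,285) clear of the right rim. I'll lower the last 5 mm, release a little, and rise.

Request:
carry_out:
  motion: "0 0 0.015 0 0 0 0; 0 0 0.01 0 0 0 0; 0 0 0 0 0 0 0; 0 0 0 0 0 0 0.3; 0 0 0 0 0 0 0.3; 0 0 0 0 0 0 0.3; 0 0 0 0 0 0 0.3; 0 0 -0.1 0 0 0 0.3; 0 0 -0.15 0 0 0 0.3; 0 0 -0.15 0 0 0 0.3; 0 0 -0.2 0 0 0 0.9; 0 0 -0.1 0 0 0 0.9"

```text
time: 15.6
tool_pos: [0.5717, 0.2009, 0.126]
ee_rot: [3.137, -0.001, 1.642]
wrist_force: [-0.6, -0.2, -0.2]
width: 0.0445
finger_force: 0.0
```

```bash
python3 g.py 0.4342 0.2357 0.10 90
```

```text
t 15.6 pos [0.5717 0.2009 0.126 ] yaw [179.8  -0.   94.1] w 0.0445 F [-0.6 -0.2 -0.2] 0.0
shift [ 0.222 -0.674  0.128] turn [ 0.002 -0.     0.034]
```

Request:
carry_out:
  motion: "0.044 -0.135 0 0 0 0.034 1; 0.036 -0.137 0 0 0 0 1; 0.036 -0.137 0 0 0 0 1; 0.036 -0.137 0 0 0 0 1; 0.036 -0.137 0 0 0 0 1; 0 0 0 0 0 0 1"

```text
time: 16.35
tool_pos: [0.4323, 0.2367, 0.1233]
ee_rot: [3.141, -0.0, 1.572]
wrist_force: [0.9, -0.3, -0.4]
width: 0.0939
finger_force: 0.0
```

```bash
python3 g.py 0.4342 0.2357 0.018 90; python3 - <<'E'
from v import *
S=cam("scene")
cv2.imwrite("pics/c1.png",cv2.resize(S["pixels"][110:210,110:240,::-1],(780,600),interpolation=2))
E
```

```text
t 16.35 pos [0.4323 0.2367 0.1233] yaw [180.   -0.   90.1] w 0.0939 F [ 0.9 -0.3 -0.4] 0.0
shift [-0.005  0.009  0.527] turn [ 0.    -0.     0.001]
```

View pics/c1.png

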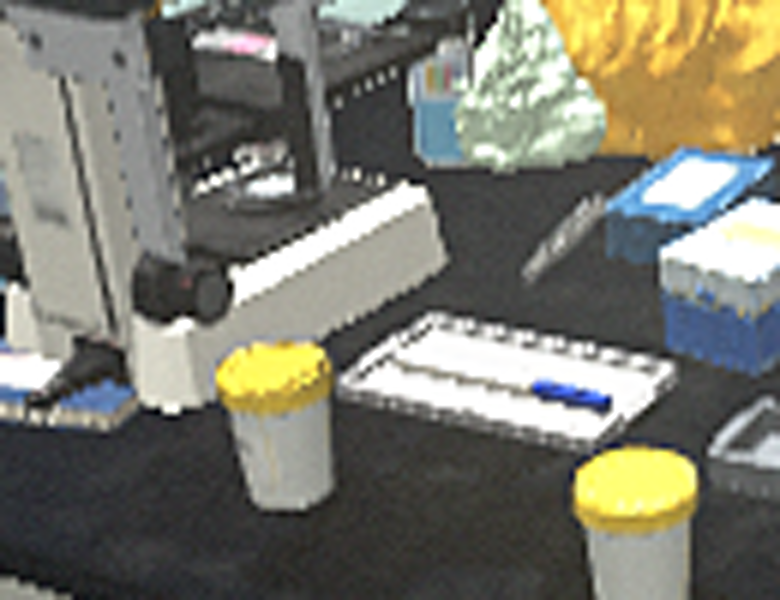

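The marker lies in the tray from crop (395,362) to (612,402), clear of all the walls. The fingers, at crop (155,250) and (310,195), straddle the left cup's lid (275,365) as projected. I'll go down and grip.

Request:
carry_out:
  motion: "0 0.009 0.12 0 0 0 1; 0 0 0.12 0 0 0 1; 0 0 0.12 0 0 0 1; 0 0 0.11 0 0 0 1; 0 0 0.06 0 0 0 1; 0 0 0 0 0 0 1; 0 0 0 0 0 0 0; 0 0 0 0 0 0 0; 0 0 0 0 0 0 0; 0 0 0 0 0 0 0; 0 0 0 0 0 0 0"

```text
time: 17.77
tool_pos: [0.4355, 0.2364, 0.0174]
ee_rot: [3.141, -0.0, 1.571]
wrist_force: [0.3, 0.7, 1.0]
width: 0.0566
finger_force: 30.0
```

Gripped at 56.6 mm and 30 N. I'll lift, and before carrying the cup over I'll check where the monitor's near corner is, for hand clearance.

Request:
carry_out:
  motion: "0 0 -0.08 0 0 0 0; 0 0 -0.16 0 0 0 0; 0 0 -0.16 0 0 0 0; 0 0 -0.16 0 0 0 0; 0 0 0 0 0 0 0"

```text
time: 18.4
tool_pos: [0.4374, 0.2372, 0.1329]
ee_rot: [3.134, -0.003, 1.571]
wrist_force: [0.5, 0.3, -0.4]
width: 0.0566
finger_force: 30.0
```

```bash
python3 - <<'E'
from v import *
S,T=cam("scene"),cam("top")
print("monitor low right",*tri(S,(374.4,167),T,(383,131)),"top right",*tri(S,(399,56),T,(465,80)))
bt=(95,140,400,275)
for c in blobs(T,(105,110,60),(128,255,255),8,(95,145,190,200),1): print("blue",cen(c),plane(T,[cen(c)],.012))
E
python3 g.py 0.5833 -0.2607 0.13 90
```

```text
monitor low right [ 0.6730453  -0.35397748  0.11165829] 0.006481762101123843 top right [ 0.6934029  -0.36773266  0.40848497] 0.0015942022870736867
blue [158.35460993 172.62411348] [[0.57294744 0.15403249 0.012     ]]
t 18.5 pos [0.435  0.2362 0.1287] yaw [-180.    0.   90.] w 0.057 F [-0.8  0.2 -1.2] 30.0
shift [-2.484  0.742 -0.007] turn [-0.  0. -0.]
```

The monitor's near corner is at (0.673,−0.354) and the edge recedes to the left, leaving about 25 mm of clearance for the hand over the far bay. I'll carry the cup across, aiming slightly towards the near side of the bay.

Request:
carry_out:
  motion: "-0.207 0.0604 0 0 0 0 0; -0.207 0.0604 0 0 0 0 0; -0.207 0.0604 0 0 0 0 0; -0.207 0.0604 0 0 0 0 0; -0.207 0.0604 0 0 0 0 0; -0.207 0.0604 0 0 0 0 0; -0.207 0.0604 0 0 0 0 0; -0.207 0.0604 0 0 0 0 0; -0.207 0.0604 0 0 0 0 0; -0.207 0.0604 0 0 0 0 0; -0.207 0.0604 0 0 0 0 0; -0.207 0.0604 0 0 0 0 0"

```text
time: 20.0
tool_pos: [0.5792, -0.2612, 0.126]
ee_rot: [-3.138, -0.003, 1.571]
wrist_force: [-0.1, -0.5, -0.1]
width: 0.0571
finger_force: 30.0
```

```bash
python3 g.py 0.581 -0.2607 0.022 90
```

```text
t 20.0 pos [ 0.5792 -0.2612  0.126 ] yaw [-1.798e+02 -1.000e-01  9.000e+01] w 0.0571 F [-0.1 -0.5 -0.1] 30.0
shift [0.001 0.011 0.52 ] turn [-0.002 -0.001 -0.   ]
```

Request:
carry_out:
  motion: "0 0.005 0 0 0 0 0; 0 0 0.12 0 0 0 0; 0 0 0.12 0 0 0 0; 0 0 0.12 0 0 0 0; 0 0 0.08 0 0 0 0; 0 0 0.05 0 0 0 0; 0 0 0.02 0 0 0 0; 0 0 0 0 0 0 0"

```text
time: 21.0
tool_pos: [0.5814, -0.2606, 0.0274]
ee_rot: [3.141, 0.0, 1.571]
wrist_force: [-0.2, -0.2, -0.7]
width: 0.0569
finger_force: 30.0
```

```bash
python3 g.py 0.581 -0.2607 0.022 90
```

```text
t 21.0 pos [ 0.5814 -0.2606  0.0274] yaw [180.   0.  90.] w 0.0569 F [-0.2 -0.2 -0.7] 30.0
shift [-0.001 -0.002  0.027] turn [ 0.  0. -0.]
```

Request:
carry_out:
  motion: "0 0 0.014 0 0 0 0; 0 0 0.014 0 0 0 0; 0 0 0 0 0 0 0; 0 0 0 0 0 0 1; 0 0 0 0 0 0 1; 0 0 0 0 0 0 1; 0 0 0 0 0 0 1; 0 0 -0.1 0 0 0 1; 0 0 -0.15 0 0 0 1; 0 0 -0.15 0 0 0 1; 0 0 -0.12 0 0 0 1; 0 0 0 0 0 0 1"

```text
time: 22.5
tool_pos: [0.583, -0.2616, 0.13]
ee_rot: [3.135, 0.004, 1.571]
wrist_force: [0.2, -0.2, -0.7]
width: 0.0938
finger_force: 0.0
```

```bash
python3 g.py 0.4219 0.0108 0.018 90
```

```text
t 22.5 pos [ 0.583  -0.2616  0.13  ] yaw [179.6   0.2  90. ] w 0.0938 F [ 0.2 -0.2 -0.7] 0.0
shift [ 1.364 -0.81   0.549] turn [ 0.003  0.002 -0.   ]
```

Request:
carry_out:
  motion: "0.17 -0.1 0 0 0 0 1; 0.17 -0.1 0 0 0 0 1; 0.17 -0.1 0 0 0 0 1; 0.17 -0.1 0 0 0 0 1; 0.17 -0.1 0 0 0 0 1; 0.17 -0.1 0 0 0 0 1; 0.17 -0.1 0 0 0 0 1; 0.17 -0.1 0 0 0 0 1; 0 0 0 0 0 0 1"

```text
time: 23.62
tool_pos: [0.4197, 0.0131, 0.1248]
ee_rot: [-3.141, -0.0, 1.574]
wrist_force: [0.1, 0.1, -0.1]
width: 0.0941
finger_force: 0.0
```

```bash
python3 g.py 0.4219 0.0108 0.018 90; python3 - <<'E'
from v import *
S,T=cam("scene"),cam("top")
ct=blobs(T,(20,110,110),(36,255,255),60,(95,140,400,275),3); cs=blobs(S,(20,110,110),(36,255,255),40,(130,160,380,260),3)
print([plane(T,[cen(c)],.069)[0].round(4) for c in ct],[(cen(c).round(1)) for c in cs])
print(tri(S,cen(cs[-1]),T,cen(ct[-1])))
E
```

```text
t 23.62 pos [0.4197 0.0131 0.1248] yaw [-180.    -0.    90.2] w 0.0941 F [ 0.1  0.1 -0.1] 0.0
shift [-0.012  0.011  0.534] turn [-0.    -0.     0.002]
[array([ 0.5806, -0.2635,  0.069 ])] [array([215.1, 191.2]), array([329.9, 187.6])]
(array([ 0.58038917, -0.26298609,  0.06884341]), np.float64(0.00111142918709376))
```

Cup 1 stands at (0.580,−0.263), with its lid at 0.069 and within 3 mm of the bay centre. Now the second cup.

Request:
carry_out:
  motion: "-0.012 0.011 0.12 0 0 0 1; 0 0 0.12 0 0 0 1; 0 0 0.12 0 0 0 1; 0 0 0.11 0 0 0 1; 0 0 0.065 0 0 0 1; 0 0 0 0 0 0 1; 0 0 0 0 0 0 0; 0 0 0 0 0 0 0; 0 0 0 0 0 0 0; 0 0 0 0 0 0 0; 0 0 0 0 0 0 0"

```text
time: 25.1
tool_pos: [0.4236, 0.0091, 0.0187]
ee_rot: [3.141, -0.0, 1.571]
wrist_force: [0.5, 1.3, 1.1]
width: 0.0568
finger_force: 30.0
```

Request:
carry_out:
  motion: "0 0 -0.08 0 0 0 0; 0 0 -0.16 0 0 0 0; 0 0 -0.16 0 0 0 0; 0 0 -0.16 0 0 0 0; 0 0 0 0 0 0 0"

```text
time: 25.72
tool_pos: [0.4256, 0.0089, 0.1341]
ee_rot: [3.134, 0.001, 1.571]
wrist_force: [0.9, 0.5, -1.3]
width: 0.0564
finger_force: 30.0
```

```bash
python3 g.py 0.590 -0.1745 0.022 90
```

```text
t 25.73 pos [0.4256 0.0089 0.1341] yaw [179.6   0.   90. ] w 0.0564 F [ 0.9  0.5 -1.3] 30.0
shift [-0.916  0.818  0.567] turn [ 0.004  0.    -0.   ]
```

Request:
carry_out:
  motion: "-0.131 0.119 0 0 0 0 0; -0.131 0.119 0 0 0 0 0; -0.131 0.119 0 0 0 0 0; -0.131 0.119 0 0 0 0 0; -0.131 0.119 0 0 0 0 0; -0.131 0.119 0 0 0 0 0; -0.131 0.119 0 0 0 0 0; 0 0 0 0 0 0 0; 0 0 0 0 0 0 0"

```text
time: 26.85
tool_pos: [0.589, -0.1737, 0.129]
ee_rot: [-3.139, -0.001, 1.571]
wrist_force: [-0.2, 0.6, -1.0]
width: 0.0571
finger_force: 30.0
```

```bash
python3 g.py 0.590 -0.1745 0.023 90
```

```text
t 26.85 pos [ 0.589  -0.1737  0.129 ] yaw [-1.799e+02 -1.000e-01  9.000e+01] w 0.0571 F [-0.2  0.6 -1. ] 30.0
shift [-0.005  0.007  0.53 ] turn [-0.001 -0.001 -0.   ]
```

Request:
carry_out:
  motion: "-0.004 0.003 0.12 0 0 0 0; 0 0 0.12 0 0 0 0; 0 0 0.12 0 0 0 0; 0 0 0.09 0 0 0 0; 0 0 0.05 0 0 0 0; 0 0 0 0 0 0 0; 0 0 0.015 0 0 0 0; 0 0 0.015 0 0 0 0; 0 0 0 0 0 0 0"

```text
time: 27.98
tool_pos: [0.5906, -0.1752, 0.0245]
ee_rot: [3.141, -0.0, 1.571]
wrist_force: [0.5, 0.1, -1.4]
width: 0.0567
finger_force: 30.0
```

Request:
carry_out:
  motion: "0 0 0 0 0 0 1; 0 0 0 0 0 0 1; 0 0 0 0 0 0 1; 0 0 0 0 0 0 1; 0 0 -0.1 0 0 0 1; 0 0 -0.15 0 0 0 1; 0 0 -0.15 0 0 0 1; 0 0 -0.14 0 0 0 0.7; 0 0 0 0 0 0 0.7"

```text
time: 29.1
tool_pos: [0.5927, -0.176, 0.1372]
ee_rot: [3.134, 0.003, 1.571]
wrist_force: [1.1, 0.8, 0.2]
width: 0.0776
finger_force: 0.0
```

```bash
python3 g.py 0.4340 -0.1202 0.01 90
```

```text
t 29.1 pos [ 0.5927 -0.176   0.1372] yaw [179.5   0.2  90. ] w 0.0776 F [1.1 0.8 0.2] 0.0
shift [ 0.281 -0.799  0.629] turn [ 0.004  0.001 -0.   ]
```

Request:
carry_out:
  motion: "0.047 -0.133 0 0 0 0 0.8; 0.047 -0.133 0 0 0 0 0.8; 0.047 -0.133 0 0 0 0 0.8; 0.047 -0.133 0 0 0 0 0.8; 0.047 -0.133 0 0 0 0 0.8; 0.047 -0.133 0 0 0 0 0.8; 0 0 0 0 0 0 0.8; 0 0 0 0 0 0 0.8"

```text
time: 30.1
tool_pos: [0.4313, -0.1189, 0.132]
ee_rot: [3.141, -0.0, 1.571]
wrist_force: [0.4, 0.2, -0.5]
width: 0.0756
finger_force: 0.0
```

```bash
python3 g.py 0.4340 -0.1202 0.005 90; python3 - <<'E'
from v import *
S,T=cam("scene"),cam("top")
ct=blobs(T,(20,110,110),(36,255,255),60,(95,140,400,275),3)
print([plane(T,[cen(c)],.069)[0].round(4) for c in ct])
cv2.imwrite("pics/s1.png",cv2.resize(S["pixels"][120:240,220:380,::-1],(800,600),interpolation=2))
E
```

```text
t 30.1 pos [ 0.4313 -0.1189  0.132 ] yaw [180.  -0.  90.] w 0.0756 F [ 0.4  0.2 -0.5] 0.0
shift [-0.007  0.014  0.635] turn [ 0. -0. -0.]
[array([ 0.5896, -0.1746,  0.069 ]), array([ 0.5807, -0.2634,  0.069 ])]
```

View pics/s1.png

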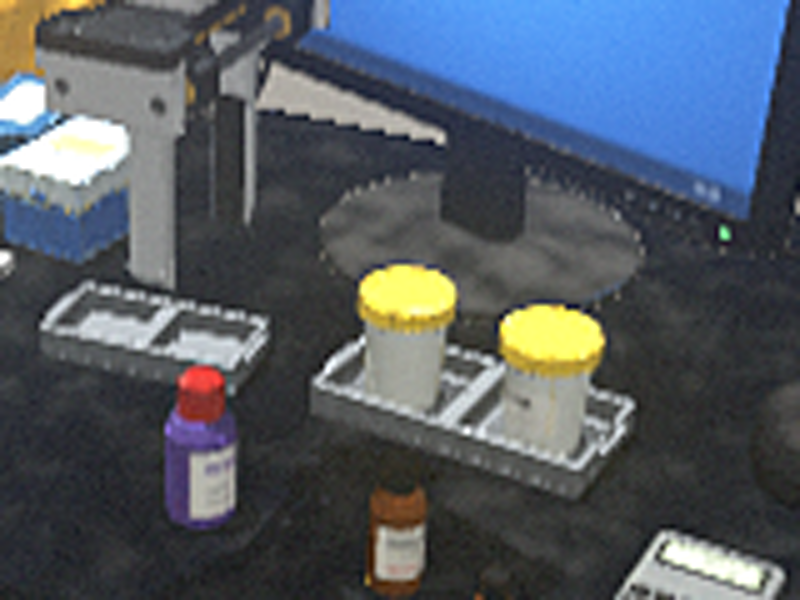

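Both cups stand in their bays, lids at crop (407,295) and (552,338). The fingers straddle the stain bottle's red cap (202,385). I'll go down and grip it.

Request:
carry_out:
  motion: "-0.007 0.014 0.12 0 0 0 0.8; 0 0 0.12 0 0 0 0.8; 0 0 0.12 0 0 0 0.8; 0 0 0.12 0 0 0 0.8; 0 0 0.1 0 0 0 0.8; 0 0 0.055 0 0 0 0.8; 0 0 0 0 0 0 0.8; 0 0 0 0 0 0 0; 0 0 0 0 0 0 0; 0 0 0 0 0 0 0; 0 0 0 0 0 0 0; 0 0 0 0 0 0 0"

```text
time: 31.7
tool_pos: [0.434, -0.1202, 0.0057]
ee_rot: [3.141, 0.0, 1.571]
wrist_force: [-0.4, -0.3, 1.3]
width: 0.0374
finger_force: 30.0
```

Request:
carry_out:
  motion: "0 0 -0.08 0 0 0 0; 0 0 -0.16 0 0 0 0; 0 0 -0.16 0 0 0 0; 0 0 -0.16 0 0 0 0; 0 0 0 0 0 0 0; 0 0 0 0 0 0 0"

```text
time: 32.45
tool_pos: [0.4332, -0.1199, 0.1165]
ee_rot: [-3.14, -0.001, 1.571]
wrist_force: [0.0, -0.2, -1.4]
width: 0.0374
finger_force: 30.0
```

```bash
python3 g.py 0.571 0.0165 0.009 90
```

```text
t 32.45 pos [ 0.4332 -0.1199  0.1165] yaw [-179.9   -0.    90. ] w 0.0374 F [ 0.  -0.2 -1.4] 30.0
shift [0.682 0.69  0.537] turn [-0.001 -0.    -0.   ]
```

Request:
carry_out:
  motion: "0.1135 0.115 0 0 0 0 0; 0.1135 0.115 0 0 0 0 0; 0.1135 0.115 0 0 0 0 0; 0.1135 0.115 0 0 0 0 0; 0.1135 0.115 0 0 0 0 0; 0.1135 0.115 0 0 0 0 0; 0 0 0 0 0 0 0; 0 0 0 0 0 0 0"

```text
time: 33.45
tool_pos: [0.5704, 0.0157, 0.1157]
ee_rot: [-3.138, 0.0, 1.571]
wrist_force: [-0.3, 0.0, -0.3]
width: 0.0376
finger_force: 30.0
```

```bash
python3 g.py 0.571 0.0165 0.010 90
```

```text
t 33.45 pos [0.5704 0.0157 0.1157] yaw [-179.8    0.    90. ] w 0.0376 F [-0.3  0.  -0.3] 30.0
shift [0.004 0.005 0.528] turn [-0.002  0.    -0.   ]
```

Request:
carry_out:
  motion: "0.003 0.003 0.12 0 0 0 0; 0 0 0.12 0 0 0 0; 0 0 0.12 0 0 0 0; 0 0 0.1 0 0 0 0; 0 0 0.04 0 0 0 0; 0 0 0 0 0 0 0; 0 0 0.015 0 0 0 0; 0 0 0.013 0 0 0 0; 0 0 0 0 0 0 0"

```text
time: 34.58
tool_pos: [0.5724, 0.0167, 0.0119]
ee_rot: [3.141, -0.0, 1.571]
wrist_force: [0.6, 0.6, -0.4]
width: 0.0379
finger_force: 30.0
```

Request:
carry_out:
  motion: "0 0 0 0 0 0 0.7; 0 0 0 0 0 0 0.7; 0 0 0 0 0 0 0.7; 0 0 0 0 0 0 0.7; 0 0 -0.1 0 0 0 0.7; 0 0 -0.15 0 0 0 0.7; 0 0 -0.15 0 0 0 0.7; 0 0 -0.15 0 0 0 0.7; 0 0 0 0 0 0 0.7; 0 0 0 0 0 0 0.7"

```text
time: 35.83
tool_pos: [0.5717, 0.0167, 0.1204]
ee_rot: [-3.14, -0.0, 1.571]
wrist_force: [-0.4, -0.4, -0.1]
width: 0.0659
finger_force: 0.0
```

```bash
python3 g.py 0.423 -0.237 0.0 90
```

```text
t 35.83 pos [0.5717 0.0167 0.1204] yaw [-179.9   -0.    90. ] w 0.0659 F [-0.4 -0.4 -0.1] 0.0
shift [-1.269 -0.742  0.603] turn [-0.001 -0.    -0.   ]
```

Request:
carry_out:
  motion: "-0.1585 -0.0928 0 0 0 0 0.7; -0.1585 -0.0928 0 0 0 0 0.7; -0.1585 -0.0928 0 0 0 0 0.7; -0.1585 -0.0928 0 0 0 0 0.7; -0.1585 -0.0928 0 0 0 0 0.7; -0.1585 -0.0928 0 0 0 0 0.7; -0.1585 -0.0928 0 0 0 0 0.7; -0.1585 -0.0928 0 0 0 0 0.7; 0 0 0 0 0 0 0.7; 0 0 0 0 0 0 0.7"

```text
time: 37.08
tool_pos: [0.4234, -0.236, 0.1203]
ee_rot: [-3.14, -0.002, 1.57]
wrist_force: [-0.1, 1.3, 1.2]
width: 0.066
finger_force: 0.0
```

```bash
python3 g.py 0.423 -0.237 0.001 90; python3 - <<'E'
from v import *
S,T=cam("scene"),cam("top")
r=[max(blobs(s,(0,170,140),(6,255,255),10,b,3),key=cv2.contourArea) for s,b in((S,(130,140,360,260)),(T,(95,140,400,275)))]
print("red",tri(S,cen(r[0]),T,cen(r[1])))
a=cv2.resize(S["pixels"][140:260,220:380,::-1],(800,600),interpolation=2)
cv2.imwrite("pics/o1.png",a)
E
```

```text
t 37.08 pos [ 0.4234 -0.236   0.1203] yaw [-1.799e+02 -1.000e-01  9.000e+01] w 0.066 F [-0.1  1.3  1.2] 0.0
shift [-0.006 -0.001  0.597] turn [-0.001 -0.001 -0.   ]Traceback (most recent call last):
  File "<stdin>", line 3, in <module>
ValueError: max() iterable argument is empty
```

```bash
python3 - <<'E'
from v import *
S=cam("scene")
cv2.imwrite("pics/o1.png",cv2.resize(S["pixels"][140:260,220:380,::-1],(800,600),interpolation=2))
E
```

```text
(no output)
```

View pics/o1.png

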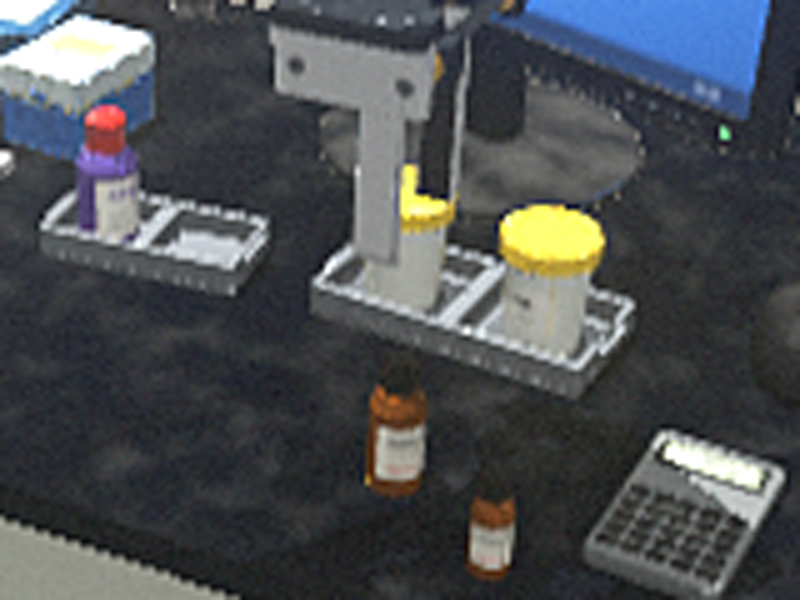

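The stain bottle stands in its bay at crop (107,195). The fingers, at (378,262) and (440,205), straddle the larger oil bottle at (400,430). I'll go down and grip.

Request:
carry_out:
  motion: "-0.004 0 0.12 0 0 0 0.7; 0 0 0.12 0 0 0 0.7; 0 0 0.12 0 0 0 0.7; 0 0 0.12 0 0 0 0.7; 0 0 0.08 0 0 0 0.7; 0 0 0.037 0 0 0 0.7; 0 0 0 0 0 0 0.7; 0 0 0 0 0 0 0; 0 0 0 0 0 0 0; 0 0 0 0 0 0 0; 0 0 0 0 0 0 0; 0 0 0 0 0 0 0"

```text
time: 38.72
tool_pos: [0.4239, -0.2378, 0.0025]
ee_rot: [3.141, 0.0, 1.571]
wrist_force: [0.5, -0.7, 1.0]
width: 0.0285
finger_force: 30.0
```

Request:
carry_out:
  motion: "0 0 -0.08 0 0 0 0; 0 0 -0.16 0 0 0 0; 0 0 -0.16 0 0 0 0; 0 0 -0.18 0 0 0 0; 0 0 0 0 0 0 0; 0 0 0 0 0 0 0"

```text
time: 39.48
tool_pos: [0.4235, -0.2375, 0.118]
ee_rot: [-3.141, -0.0, 1.571]
wrist_force: [0.9, 0.4, -0.4]
width: 0.0288
finger_force: 30.0
```

```bash
python3 g.py 0.577 -0.0495 0.006 90
```

```text
t 39.48 pos [ 0.4235 -0.2375  0.118 ] yaw [-180.   -0.   90.] w 0.0288 F [ 0.9  0.4 -0.4] 30.0
shift [0.94  0.768 0.56 ] turn [-0. -0. -0.]
```

Request:
carry_out:
  motion: "0.134 0.11 0 0 0 0 0; 0.134 0.11 0 0 0 0 0; 0.134 0.11 0 0 0 0 0; 0.134 0.11 0 0 0 0 0; 0.134 0.11 0 0 0 0 0; 0.134 0.11 0 0 0 0 0; 0.134 0.11 0 0 0 0 0; 0 0 0 0 0 0 0; 0 0 0 0 0 0 0"

```text
time: 40.6
tool_pos: [0.5767, -0.0504, 0.1168]
ee_rot: [-3.138, -0.0, 1.571]
wrist_force: [0.1, -0.1, -0.4]
width: 0.0288
finger_force: 30.0
```

```bash
python3 g.py 0.577 -0.0495 0.0068 90
```

```text
t 40.6 pos [ 0.5767 -0.0504  0.1168] yaw [-179.8   -0.    90. ] w 0.0288 F [ 0.1 -0.1 -0.4] 30.0
shift [0.004 0.003 0.55 ] turn [-0.002 -0.    -0.   ]
```

Request:
carry_out:
  motion: "0.003 0.002 0.12 0 0 0 0; 0 0 0.12 0 0 0 0; 0 0 0.12 0 0 0 0; 0 0 0.11 0 0 0 0; 0 0 0.05 0 0 0 0; 0 0 0 0 0 0 0; 0 0 0.02 0 0 0 0; 0 0 0.015 0 0 0 0; 0 0 0 0 0 0 0"

```text
time: 41.72
tool_pos: [0.5783, -0.0495, 0.0075]
ee_rot: [3.141, -0.0, 1.571]
wrist_force: [0.6, -0.6, -0.4]
width: 0.0287
finger_force: 30.0
```

Request:
carry_out:
  motion: "0 0 0 0 0 0 0.6; 0 0 0 0 0 0 0.6; 0 0 0 0 0 0 0.6; 0 0 0 0 0 0 0.6; 0 0 -0.1 0 0 0 0.6; 0 0 -0.15 0 0 0 0.6; 0 0 -0.15 0 0 0 0.6; 0 0 -0.2 0 0 0 0.6; 0 -0.2 0 0 0 0 0.6; 0 -0.25 0 0 0 0 0.6; 0 -0.25 0 0 0 0 0.6; 0 -0.25 0 0 0 0 0.6"

```text
time: 43.22
tool_pos: [0.3867, -0.0495, 0.1274]
ee_rot: [3.141, 0.0, 1.571]
wrist_force: [0.1, -1.6, 0.6]
width: 0.0567
finger_force: 0.0
```

Request:
carry_out:
  motion: "0 -0.2 0 0 0 0 0.6; 0 -0.2 0 0 0 0 0.6; 0 0 0 0 0 0 0.6; 0 0 0 0 0 0 0.6; 0 0 0 0 0 0 0.6"

```text
time: 43.85
tool_pos: [0.309, -0.0496, 0.1274]
ee_rot: [-3.141, -0.0, 1.571]
wrist_force: [0.6, -0.5, 0.5]
width: 0.0565
finger_force: 0.0
```

```bash
python3 g.py 0.3 -0.05 0.12 90; python3 - <<'E'
from v import *
np.set_printoptions(precision=4,suppress=True)
S,T=cam("scene"),cam("top"); bt=(95,140,400,275)
for n,lo,hi,z in(("yel",(20,110,110),(36,255,255),.071),("red",(0,150,110),(8,255,255),.085),("brown",(7,110,50),(18,255,255),.05),("blue",(105,110,60),(128,255,255),.012)):
    print(n,[plane(T,[cen(c)],z)[0].round(4) for c in blobs(T,lo,hi,8,bt,3)])
a=cv2.resize(S["pixels"][135:225,165:365,::-1],(800,360),interpolation=2); b=cv2.resize(T["pixels"][135:195,95:365,::-1],(800,178),interpolation=2)
cv2.imwrite("pics/f1.png",np.vstack([a,b]))
E
```

```text
t 43.85 pos [ 0.309  -0.0496  0.1274] yaw [-180.   -0.   90.] w 0.0565 F [ 0.6 -0.5  0.5] 0.0
shift [-0.002 -0.045  0.037] turn [-0. -0.  0.]
yel [array([ 0.5894, -0.1743,  0.071 ]), array([ 0.5807, -0.263 ,  0.071 ])]
red [array([0.5716, 0.0159, 0.085 ])]
brown [array([ 0.5754, -0.0486,  0.05  ]), array([ 0.3842, -0.2948,  0.05  ])]
blue [array([0.5729, 0.1544, 0.012 ])]
```

View pics/f1.png

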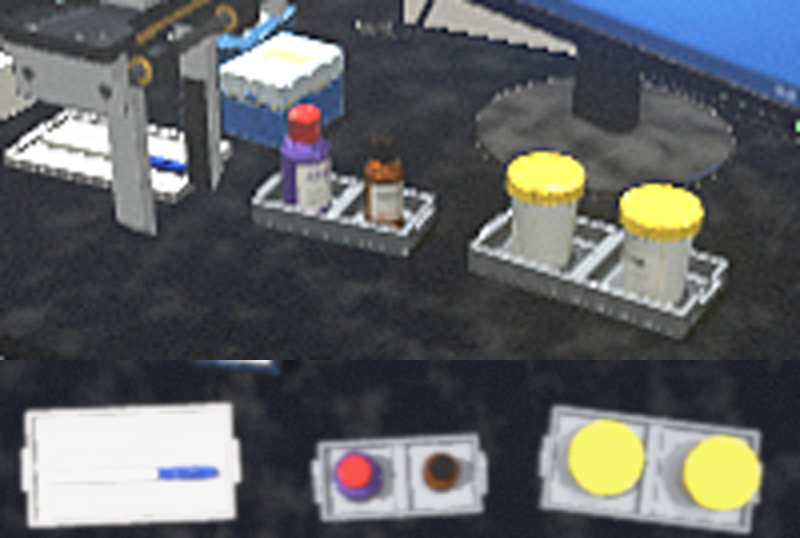

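The final picture shows both cups in separate bays (bottom strip at (605,458) and (722,472)). The bottles are in theirs (355,475 and 440,470), and the marker lies inside the pen tray with its middle at about (133,474) against the tray centre at about 130. The hand is open and clear of everything.

```bash
python3 -c "
from bench import robot; print(robot.close_job())"
```

```text
the job is handed in; nothing more can be done
None
```

The job is handed in at 43.9 s of the 128 s allowed: both cups and both bottles stand in separate tray bays, and the marker lies flat in the pen tray, all let go and at rest. The pass/fail result wasn't shown; the last camera check put all four upright items within about 4 mm of their bay centres. The arm once brushed something near the microscope at about 4 N, well under the 40 N limit. The calculator and tip box were not touched, though I didn't re-measure them.

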